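# Slide the keyed bracket plate into its weld nest and close the hold-down strap

## Task

Get the red bracket plate ready for welding. Take the stray rusty bolt out of the dark nest and stand it upright on the bench, well clear of the nest; then, without ever lifting the bracket off the bench, turn and slide it fully home in the nest, tongue first into the keyway, and finally swing the yellow strap shut across it until it stops. Leave the other things on the bench where they are.

Things in the scene. Friction and masses are not known exactly. Their poses are not given: they have to be found in the camera images.
- bracket: Loose red plate, 0.36 to 0.54 kg, 14 mm thick, flat on the bench, friction about 0.6. Origin: centre of the underside of its rectangular main part, x -45 to 45 mm, y -60 to 60, too wide to grip across. A 30 mm wide tongue sticks out 25 mm from the +x edge (x 45 to 70), off-centre at y 13 to 43. Home: its origin and axes coincide with those of the nest.
- tongue_tip (a point): Middle of the end of the bracket's tongue, (70, 28, 7) mm in the bracket's frame.
- tail (a point): Middle of the bracket's rear (-x) edge, (-45, 0, 7) mm in the bracket's frame. The plate has two windows right through it, each 32 mm in x (-16 to 16) by 28 mm in y (22 to 50, and -22 to -50): the fingertips can dip in there to turn and push the plate; its outer edges can be pushed too.
- nest: Dark steel nest fixed to the bench, 16 mm high, with a one-way pocket open to its -x side (mouth); no floor, the bracket slides on the bench. Origin: on the bench, centre of the bracket's main part when home. Pocket 123 mm wide (y -61.5 to 61.5), back wall at x = 45 mm with a keyway for the tongue at y 11 to 45, x 45 to 73. Rails 30 mm wide, x -50 to 73; outside y -92 to 92, rear at x = 91.
- key_end (a point): Where the bracket's tongue tip is when home: (70, 28, 7) mm in the nest's frame. Fixed things near the work (world, m): the blue bench vice, 0.138 high, at x 0.30 to 0.48, y -0.19 to -0.07; the tall blue drawer box at x over 0.70, y -0.12 to -0.33; the bench's front edge at x = 0.28. The bench is free at x 0.46 to 0.66, y -0.36 to -0.2 but for the cutters.
- mouth (a point): Where the bracket's tail is when home: (-45, 0, 7) mm in the nest's frame. In front of the rails two flared lead-ins, as high as the nest, widen the opening from 123 mm at x = -46 to about 148 mm at x = -70; the flares end at x = -78, y = 93 and -93.
- strap (a joint): Angle of the yellow hold-down strap, rad, about an upright pivot on the nest's right (-y) rail. 0 = shut, at its stop: it lies across the pocket along the nest's +y. It opens clockwise seen from above, over the nest's rear: at 1.57 it points along the nest's +x, at 2.8 (stop) nearly along -y. Stays where left; turns easily (0.06 N m; damping 0.02 N m s).
- strap_pivot (a point): Strap's pivot, at (-20, -76.5) mm in the nest's frame, 31 mm above the bench. The strap is a flat bar 18 mm wide and 160 mm long (from 8 mm behind the pivot to 152 mm), its underside 19 mm and its top 27 mm above the bench, so it passes over the rails and the bracket.
- strap_knob (a point): Middle of the strap's upright black knob, 85 mm from the pivot, 41 mm above the bench; the knob is 16 mm across and stands from 27 to 55 mm above the bench.
- bolt: Stray rusty bolt standing on its head in the nest's pocket: hexagon head 27 mm across the corners and 10 mm high, 16 mm shank above it, 55 mm high, 0.09 to 0.18 kg. Origin: centre of its underside.
- hex_nut: Bystander: grey hexagon nut lying flat, 34 mm across corners, 16 mm high. Origin: centre of its underside.
- magnet: Bystander: red and black triangular welding magnet lying flat, 64 mm along its x, 88 mm along y, 19 mm high. Origin: centre of its underside.
- cutters: Bystander: blue-handled side cutters lying flat, 152 mm along its x, 55 mm wide, 13 mm high. Origin: centre of its underside.
- coupon: Bystander: dark steel coupon, 35 mm along its x, 80 mm along y, 5 mm thick, lying flat. Origin: centre of its underside.
- electrodes: Bystander: flat clear box of electrodes, 80 mm along its x, 48 mm wide, 9 mm high. Origin: centre of its underside.

How it is judged:
On the way, in this order (a step that is already met when the one before it is completed fails the run):
1. the bolt has been taken out of the nest and stands on the bench beside it (horizontal distance between bolt and nest above 0.13 m and height (world z) of bolt below 0.005 m and angle between bolt's own z axis and vertical below 0.1 rad), for 0.2 s.
2. the bracket is fully home in the nest, tongue in the keyway (horizontal distance between tongue_tip and key_end below 0.005 m and horizontal distance between tail and mouth below 0.005 m), for 0.2 s.
3. the strap is swung shut over it (value of joint strap below 0.1 rad), for 0.2 s.
At the end, for the whole second after the job is handed in: The bracket lies flat and at rest in the nest, its tongue tip and its tail each within 5 mm of home (tongue in the keyway); the strap is shut to within 0.1 rad; the bolt stands upright and at rest on the bench, more than 130 mm from the nest's centre (all of step 1 and all of step 2 and height (world z) of bracket below 0.003 m and angle between bracket's own z axis and vertical below 0.05 rad and value of joint strap below 0.1 rad and height (world z) of bolt above -0.01 m and linear speed of each of bracket, bolt below 0.01 m/s); the robot touches nothing.
It fails at once if the bracket is lifted off the bench (more than 10 mm) or tipped up (height (world z) of bracket above 0.01 m or angle between bracket's own z axis and vertical above 0.15 rad).
It fails at once if a bystander is moved more than 30 mm (distance of any of hex_nut, magnet, cutters, electrodes, coupon from where it was at the start of the episode above 0.03 m).
It also fails if it takes over 72 s, if anything falls off the work surface, if the arm or the gripper's body presses on something with over 40 N, if the wrist force passes 120 N, or if a joint passes its speed limit or range.

## Robot

A 6-joint arm with a two-finger parallel gripper is mounted at the origin on a cart in front of the work surface, level with it; the furniture and walls round the work are solid. World frame = base frame: x ahead of the robot, y to its left, z up, the work surface at z = 0. Lengths are in m, angles in rad, forces in N, time in s.
With the tool pointing down it reaches from about 0.325 to 1 m from the base axis. Payload 5.1 kg.
Tool frame: the origin (TCP) lies midway between the tips of the shut fingers; the grasp point (between the pads) lies 19 mm behind it (pinch_z is the distance from the TCP to the grasp point, in m); z points along the fingers, y is the line along which they close (so a half turn about z gives the same grasp; the last joint's range is limited). The gripper opens to 85 mm and grips with 20 to 120 N. Pads are 22 mm wide; open, the fingers measure 114 mm over their backs; the gripper's body (76 mm by 85 mm) begins 54 mm behind the grasp point. The pads swing forward as they close: fully open they stand 13 mm farther back than shut.
Start: joints at [1.238, 0.124, 1.65, -0, 1.367, -0.083], TCP at [0.161, 0.63, 0.231] pointing down, gripper open.
Joint ranges: [-2.61, 2.61], [-1.02, 2.33], [0.03, 2.71], [-1.35, 4.49], [0.32, 2.68], [-2.91, 2.91]. Speed limits (rad/s): [2.57, 2.57, 3.14, 3.14, 3.14, 3.14].

## Interface

Orientations are given as a unit quaternion [w, x, y, z].
In Python, from station import observe, get_image, close_job, pinch_z gives the robot as it stands.
- The arm moves only by the tool apply_moves, never from a script. Its argument "deltas" is a list of rows, each an object of numbers: "x", "y", "z": the shift along the tool's x, y, z in mm; "roll": the turn about the tool's z in degrees. In form: [{"x": .., "y": .., "z": .., "roll": ..}, ...]. A call has 1 to 12 rows; each row is the pose to reach, as a shift and turn from the pose commanded when the call began, along the tool's axes at that moment; what a row does not reach only later rows make up. A row lasts 1/8 s, in which the tool goes at most 62.5 mm and 10.7 degrees, less where a joint would pass 70% of its speed; a pose out of reach is approached as far as the arm can. A call with a gripper value outside its range is refused whole. "grip" is the closure, from 0 (fully open) to 1 (shut), set as the call begins (left out, the last holds). The fingers move at their own pace and stop on an object; "force" is the grip in N (left out, the last holds). Time passes only in rows, so rows that repeat a pose let the fingers close. It gives the time, the measured TCP pose, the force, the opening and the grip force at its end, in the units of the state.
- observe(): the state, without advancing time (a new reading comes with each control period).
- get_image(name): name is "scene" or "top" or "wrist"; returns a dict with "img" (420x560x3 uint8, blue, green, red), "mtx" (3x3 intrinsics, pixels), "position" and "rotation" of the camera in the world; the wrist camera has in their place "mount" (4x4, takes a point from camera to tool coordinates, whose origin is the TCP and whose axes are the flange's). Camera axes: x right, y up, looking along -z (the intrinsics and any distortion apply to the point x, -y, -z); pixel columns grow to the right and rows downward; lengths in m; the calibration is good to about 2 mm. A picture is of the moment at which its call begins: read the wrist's pose just before it. There is no depth.
- close_job(): hands the job in; it is judged then, once.
The state is a dict: "t": time; "joint_positions": joint angles; "qvel": joint speeds; "tau": joint torques, N m; "tcp_pos": TCP position; "ee_rot": TCP orientation; "ft_force": force on the tool from outside, world axes, zero at the start; "ft_torque": the same for the moment, N m; "grip_width": finger opening in m; "gripper_force": force on a finger pad.
Only numpy, scipy, OpenCV 4.12 (cv2) and the standard library are available. Lean on these libraries where they do the work, as an engineer would, in place of code of your own. Each camera call takes 0.05 s, during which the arm holds its last target. There are 200 camera calls.

## Working session

There is one attempt and no reset: what is moved stays moved. The work goes in short steps, Python scripts to look and compute and a tool call to move; the robot and the scene stay as the last step left them, time stands still between calls to the robot, and variables do not carry over. Pictures are saved under pics/ and viewed, at most 10 in all, crops included, and the job is handed in when it is done.

Besides the shell and the picture viewer there is one more tool, called after ">>>" as name(argument=value, ...) on one line, values as JSON. apply_moves: Moves the arm, as the interface text tells. Its arguments: {"type":"object","properties":{"deltas":{"type":"array"},"grip":{"type":"number"},"force":{"type":"number"}},"required":["deltas"]}

```bash
ls; mkdir -p pics; python3 - <<'E'
from station import *
import cv2
s=observe(); print(s)
for n in ("scene","top"):
    c=get_image(n); cv2.imwrite(f"pics/{n}0.png",c["img"]); print(n,c["mtx"],c["position"],c["rotation"],[k for k in c])
print(pinch_z)
E
```

```text
pics
{'t': 0.0, 'joint_positions': array([ 1.23842418e+00,  1.24449336e-01,  1.65166865e+00,  1.24573981e-06,
        1.36747323e+00, -8.25801444e-02]), 'qvel': array([ 0.00089105,  0.00032404,  0.0003592 , -0.00012431,  0.00070015,
        0.0003701 ]), 'tau': array([-1.99962865e-04, -4.23624766e+01, -3.65444005e+01, -9.25452628e-05,
        7.13495887e-03,  1.21906602e-06]), 'tcp_pos': array([0.16049994, 0.62925198, 0.23009226]), 'ee_rot': array([-2.06439181e-04,  1.24571608e-01,  9.92210117e-01, -9.77722925e-04]), 'ft_force': array([ 0.69289947, -0.14319756, -0.33567382]), 'ft_torque': array([-0.02938695, -0.03204015, -0.01883657]), 'gripper_force': 0.0, 'grip_width': 0.08577599030160503}
scene [[528.29043253   0.         284.19437692]
 [  0.         528.29043253 213.39681138]
 [  0.           0.           1.        ]] [-0.13904863 -0.36932391  1.43797843] [ 0.84386596  0.22227446 -0.12002793 -0.47336835] ['img', 'mtx', 'position', 'rotation']
top [[489.13414838   0.         283.77725334]
 [  0.         489.13414838 207.00570351]
 [  0.           0.           1.        ]] [0.27875393 0.04042381 1.46575495] [-0.7013187  -0.06422393  0.06643543  0.70683358] ['img', 'mtx', 'position', 'rotation']
0.0187
```

View pics/scene0.png

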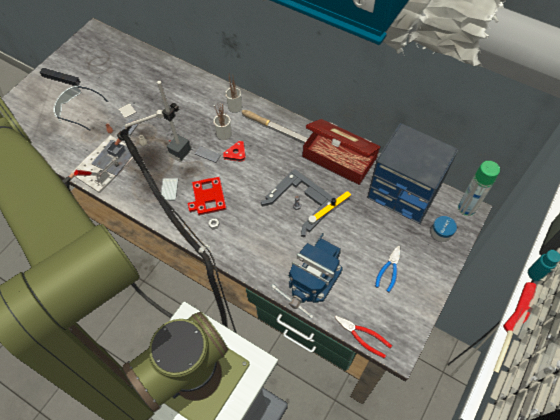

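View pics/top0.png

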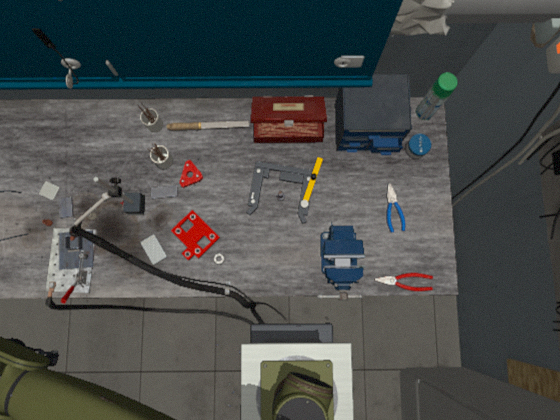

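The scene view shows the red bracket at about (207,195), the nest at (297,190), the bolt at (297,203) and the yellow strap at (330,207). In the top view they are at (196,235), (280,190), (280,195) and (313,185). I'll crop in closer.

```bash
cat > h.py <<'E'
import numpy as np, cv2
from station import *
from scipy.spatial.transform import Rotation as R
def q2R(q): q=np.asarray(q,float); return R.from_quat([q[1],q[2],q[3],q[0]]).as_matrix()
def grab(n):
    s=observe() if n=="wrist" else None
    c=get_image(n)
    if n=="wrist":
        T=np.eye(4); T[:3,:3]=q2R(s["ee_rot"]); T[:3,3]=s["tcp_pos"]
        M=T@np.asarray(c["mount"]); c["Rm"]=M[:3,:3]; c["pos"]=M[:3,3]
    else: c["Rm"]=q2R(c["rotation"]); c["pos"]=np.asarray(c["position"])
    return c
def cast(c,px,z=0.):
    px=np.atleast_2d(np.asarray(px,float)); K=c["mtx"]
    d=np.c_[(px[:,0]-K[0,2])/K[0,0],-(px[:,1]-K[1,2])/K[1,1],-np.ones(len(px))]@c["Rm"].T
    return c["pos"]+d*((z-c["pos"][2])/d[:,2])[:,None]
def proj(c,P):
    p=(np.atleast_2d(P)-c["pos"])@c["Rm"]; K=c["mtx"]
    return np.c_[K[0,0]*p[:,0]/-p[:,2]+K[0,2],K[1,1]*-p[:,1]/-p[:,2]+K[1,2]]
E
python3 - <<'E'
from h import *
c=grab("top"); im=c["img"]
print("dist" , [k for k in c])
cv2.imwrite("pics/crop0.png",cv2.resize(im[145:270,140:332],None,fx=4.16,fy=4.16,interpolation=cv2.INTER_CUBIC))
hsv=cv2.cvtColor(im,cv2.COLOR_BGR2HSV)
red=((hsv[...,0]<8)|(hsv[...,0]>172))&(hsv[...,1]>150)&(hsv[...,2]>90)
yel=(abs(hsv[...,0].astype(int)-26)<8)&(hsv[...,1]>150)&(hsv[...,2]>120)
for nm,m,z in(("red",red,.014),("yel",yel,.027)):
    cs,_=cv2.findContours(m.astype(np.uint8),cv2.RETR_EXTERNAL,cv2.CHAIN_APPROX_NONE)
    for k in cs:
        if cv2.contourArea(k)>150:
            r=cv2.minAreaRect(k); print(nm,cv2.contourArea(k),r); print(cast(c,cv2.boxPoints(r),z).round(3)[:,:2].tolist())
E
```

```text
dist ['img', 'mtx', 'position', 'rotation', 'Rm', 'pos']
red 1207.5 ((191.75, 236.75001525878906), (38.890872955322266, 38.18376159667969), 45.0)
[[0.464, 0.391], [0.545, 0.313], [0.461, 0.229], [0.381, 0.307]]
red 344.0 ((187.50001525878906, 173.00001525878906), (22.807889938354492, 23.255107879638672), 63.43495178222656)
[[0.675, 0.376], [0.707, 0.313], [0.642, 0.281], [0.61, 0.343]]
red 324.0 ((294.0296936035156, 113.29704284667969), (14.527543067932129, 61.69230651855469), 84.2894058227539)
[[0.863, 0.099], [0.882, -0.094], [0.834, -0.098], [0.816, 0.094]]
```

View pics/crop0.png

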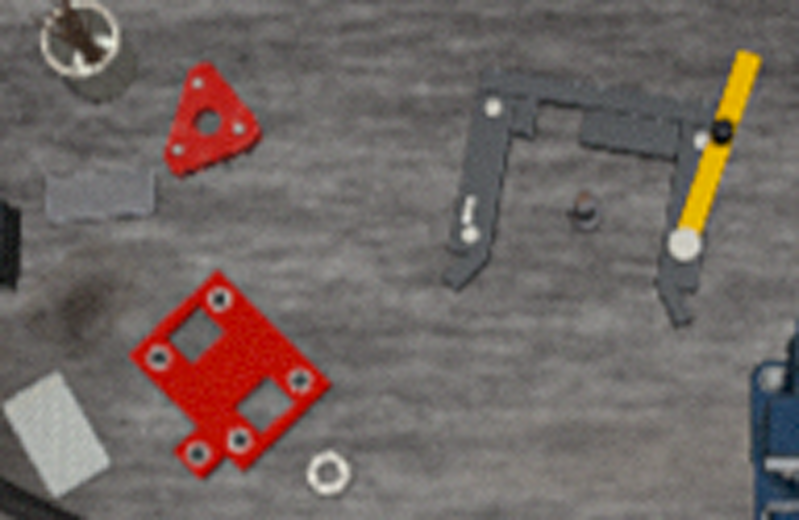

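The crop shows four things:
- **Bracket:** centre about (230,370), tongue toward lower-left at (200,455), so its yaw is about 135°.
- **Nest:** opens downward, yaw about -8°, with the keyway at about (545,110).
- **Bolt:** at (583,212).
- **Strap:** from the pivot at (685,243) to (750,55).

Next I'll turn these into coarse positions and the move to a view over the bolt.

```bash
cat >> h.py <<'E'
def psi():  # world angle of tool y, deg
    Rm=q2R(observe()["ee_rot"]); return np.degrees(np.arctan2(Rm[1,1],Rm[0,1]))
def plan(*targets):
    """targets (x,y,z,psi) -> mm in tool axes, roll deg (pose now)"""
    s=observe(); Rm=q2R(s["ee_rot"]); p0=psi()
    for t in targets:
        d=Rm.T@(np.array(t[:3])-s["tcp_pos"])*1000
        print("dx %.1f dy %.1f dz %.1f roll %.1f"%(*d,(p0-t[3])))
E
python3 - <<'E'
from h import *
c=grab("top")
f=lambda p:np.array([140,145])+np.array(p)/4.16
for n,p,z in(("bolt head",(587,218),.01),("bolt top",(582,200),.055),("pivot",(685,243),.031),("strap end",(750,55),.027),("knob",(722,131),.055),("nestTL",(482,72),.016),("bracket c",(230,370),.014)):
    print(n,cast(c,f(p),z).round(3)[0])
for p in((390,185),(402,232)): print("cutters",cast(c,p,.01)[0].round(3))
s=observe();print(psi(),get_image("wrist")["mount"])
plan((.55,.02,.33,0),(.45,.3,.33,40))
E
```

```text
bolt head [0.581 0.043 0.01 ]
bolt top [0.585 0.046 0.055]
pivot [ 0.558 -0.028  0.031]
strap end [ 0.699 -0.078  0.027]
knob [ 0.634 -0.054  0.055]
nestTL [0.69  0.119 0.016]
bracket c [0.471 0.3   0.014]
cutters [ 0.617 -0.29   0.01 ]
cutters [ 0.472 -0.319  0.01 ]
75.68853585751208 [[ 9.27792825e-04  9.53577688e-01  3.01145700e-01  7.76305936e-02]
 [ 9.99999374e-01 -6.96152651e-04 -8.76507979e-04  3.85717506e-04]
 [-6.26175075e-04  3.01146324e-01 -9.53577736e-01 -1.42218683e-01]
 [ 0.00000000e+00  0.00000000e+00  0.00000000e+00  1.00000000e+00]]
dx -528.0 dy -494.5 dz -98.8 roll 75.7
dx -361.8 dy -247.9 dz -99.1 roll 35.7
```

```bash
python3 - <<'E'
from h import *
a,b=grab("top"),grab("scene")
for n,p,q in(("elbow",(252,303),(205,250)),("bend",(78,231),(127,136)),("clamp",(113,185),(172,112))):
    # closest points of 2 rays
    p1,p2=a["pos"],b["pos"]; d1=cast(a,p,0)[0]-p1; d2=cast(b,q,0)[0]-p2
    t=np.linalg.lstsq(np.c_[d1,-d2],p2-p1,rcond=None)[0]
    print(n,(p1+t[0]*d1).round(3),(p2+t[1]*d2).round(3))
w=grab("wrist"); print(w["mtx"]); print(np.degrees(np.arctan(280/w["mtx"][0,0])))
E
```

```text
elbow [0.268 0.12  0.172] [0.257 0.131 0.173]
bend [0.47  0.615 0.098] [0.477 0.608 0.096]
clamp [0.586 0.5   0.168] [0.589 0.497 0.167]
[[297.80464204   0.         279.02296994]
 [  0.         297.80464204 211.29848089]
 [  0.           0.           1.        ]]
43.23502949639438
```

>>> apply_moves(deltas=[{"x": 0,"y": 0,"z": -60,"roll": 0},{"x": -40,"y": -30,"z": -100,"roll": 5},{"x": -90,"y": -62,"z": -100,"roll": 10},{"x": -140,"y": -96,"z": -100,"roll": 15},{"x": -190,"y": -130,"z": -100,"roll": 20},{"x": -240,"y": -164,"z": -90,"roll": 25},{"x": -290,"y": -198,"z": -75,"roll": 30},{"x": -330,"y": -225,"z": -60,"roll": 33},{"x": -360,"y": -248,"z": -50,"roll": 36},{"x": -360,"y": -248,"z": -50,"roll": 36},{"x": -360,"y": -248,"z": -50,"roll": 36}])

```text
t: 1.78
tcp_pos: [0.4481, 0.3008, 0.2816]
ee_rot: [-0.0, 0.425, 0.905, 0.0]
ft_force: [0.4, 0.9, -0.1]
grip_width: 0.0853
gripper_force: 0.0
```

```bash
python3 - <<'E'
from h import *
print(observe()["tcp_pos"],psi(),observe()["t"])
c=grab("wrist"); im=c["img"]; cv2.imwrite("pics/w1.png",im); np.save("pics/w1.npy",dict(R=c["Rm"],p=c["pos"]),allow_pickle=True)
hsv=cv2.cvtColor(im,cv2.COLOR_BGR2HSV)
red=((hsv[...,0]<8)|(hsv[...,0]>172))&(hsv[...,1]>150)&(hsv[...,2]>60)
cs,_=cv2.findContours(red.astype(np.uint8),cv2.RETR_EXTERNAL,cv2.CHAIN_APPROX_NONE)
k=max(cs,key=cv2.contourArea); ap=cv2.approxPolyDP(k,5,True)[:,0]
print(ap.tolist()); P=cast(c,ap,.014)[:,:2]; print(P.round(4).tolist()); print(np.linalg.norm(P-np.roll(P,-1,0),axis=1).round(4))
plan((.55,.02,.26,0))
E
```

```text
[0.44810745 0.3007985  0.28163968] 39.69738755805404 1.775
[[256, 139], [257, 156], [246, 159], [254, 219], [333, 211], [330, 151], [278, 155], [275, 137]]
[[0.3925, 0.3199], [0.4076, 0.303], [0.3986, 0.2902], [0.4608, 0.2292], [0.5408, 0.3116], [0.4796, 0.3716], [0.4288, 0.3224], [0.4105, 0.3381]]
[0.0226 0.0157 0.0872 0.1149 0.0858 0.0708 0.0242 0.0256]
dx -281.5 dy -101.4 dz 21.8 roll 39.7
```

View pics/w1.png

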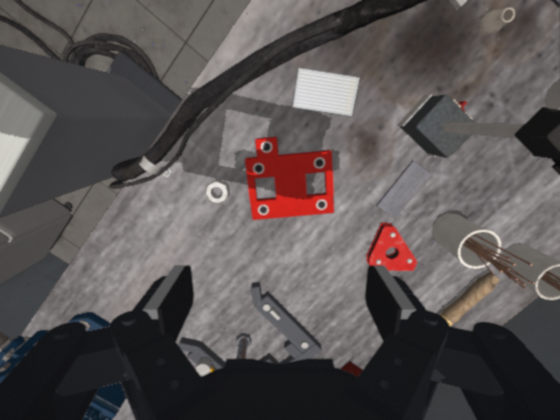

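The wrist view shows the bracket at (290,185) with the tongue up at (266,145). Its sides measure close to 90 x 120 mm and its centre is about (0.470,0.301). The nut is at (217,192) and the black hose runs along the front. Next I go over the nest.

>>> apply_moves(deltas=[{"x": -45,"y": -16,"z": 0,"roll": 6},{"x": -95,"y": -34,"z": 0,"roll": 13},{"x": -145,"y": -52,"z": 5,"roll": 20},{"x": -195,"y": -70,"z": 10,"roll": 27},{"x": -245,"y": -88,"z": 15,"roll": 34},{"x": -280,"y": -101,"z": 20,"roll": 40},{"x": -280,"y": -101,"z": 20,"roll": 40},{"x": -280,"y": -101,"z": 20,"roll": 40}])

```text
t: 2.82
tcp_pos: [0.5493, 0.0218, 0.2618]
ee_rot: [0.0, 0.708, 0.706, 0.0]
ft_force: [-0.4, 0.2, -0.1]
grip_width: 0.0853
gripper_force: 0.0
```

```bash
python3 - <<'E'
from h import *
print(observe()["tcp_pos"],psi(),observe()["t"])
c=grab("wrist"); im=c["img"]; cv2.imwrite("pics/w2.png",cv2.resize(im,None,fx=1.42,fy=1.42)); np.save("pics/w2.npy",dict(Rm=c["Rm"],pos=c["pos"],mtx=c["mtx"]),allow_pickle=True)
cv2.imwrite("pics/w2raw.png",im)
E
```

```text
[0.5493396  0.02177444 0.26181478] -0.18955930061197987 2.825
```

View pics/w2.png

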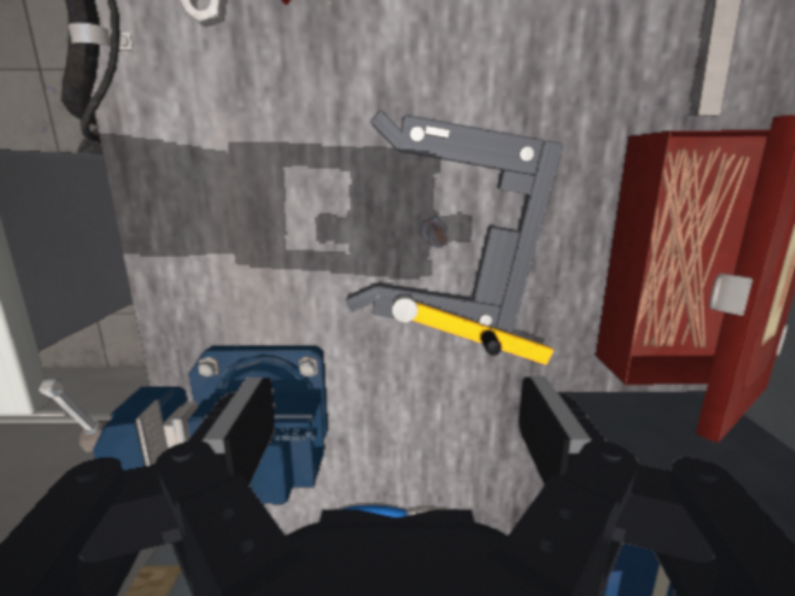

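The nest opens to the left (-x). Its rear-left corner is at (560,143), the keyway corners are at (500,190) and (490,228), the bolt tip is at (440,235), and the pivot is at (404,310) with the knob at (490,342). I'll fit the nest pose to these corners.

```bash
python3 - <<'E'
from h import *
c=np.load("pics/w2.npy",allow_pickle=True).item(); im=cv2.imread("pics/w2raw.png")
px=np.array([(560,143),(500,190),(490,228),(475,300),(519,231)])/1.42
# subpixel refine
g=cv2.cvtColor(im,cv2.COLOR_BGR2GRAY)
rf=cv2.cornerSubPix(g,px.astype(np.float32).reshape(-1,1,2).copy(),(3,3),(-1,-1),(3,30,.01))[:,0]
print((rf-px).round(2).tolist())
M=np.array([(91,92),(45,45),(45,11),(45,-61.5),(73,11)])/1000
def fit(M,W):
    a=M-M.mean(0);b=W-W.mean(0); th=np.arctan2((a[:,0]*b[:,1]-a[:,1]*b[:,0]).sum(),(a*b).sum())
    Rr=np.array([[np.cos(th),-np.sin(th)],[np.sin(th),np.cos(th)]]); t=W.mean(0)-Rr@M.mean(0)
    return np.degrees(th),t,(W-(M@Rr.T+t))*1000
for q in(px,rf): print(*[x.round(4) if hasattr(x,'round') else x for x in fit(M,cast(c,q,.016)[:,:2])])
hsv=cv2.cvtColor(im,cv2.COLOR_BGR2HSV)
yel=((abs(hsv[...,0].astype(int)-25)<8)&(hsv[...,1]>170)&(hsv[...,2]>120)); yel[:200]=0; yel[260:]=0; yel[:,400:]=0
ys,xs=np.nonzero(yel); W=cast(c,np.c_[xs,ys],.027)[:,:2]; u=np.linalg.svd(W-W.mean(0))[2][0]if len(W)<3000 else 0
print("strap dir",np.degrees(np.arctan2(u[1],u[0])),W.mean(0))
print("pivot",cast(c,np.array((404,310))/1.42,.031)[0],"knob top",cast(c,np.array((489,343))/1.42,.055)[0], "knobbase",cast(c,np.array((490,336))/1.42,.04)[0])
for z in(.01,.055):print("bolt z",z,cast(c,np.array([(428,228),(440,238)])/1.42,z).round(4))
cv2.imwrite("pics/w2c.png",cv2.resize(im[70:270,230:410],None,fx=3,fy=3,interpolation=cv2.INTER_CUBIC))
E
```

```text
[[2.18, 1.2], [-2.71, -1.63], [-1.68, -2.05], [-0.29, 1.08], [0.27, 1.26]]
-8.3416 [0.5886 0.0422] [[-1.5703 -1.4047]
 [ 1.8625 -0.6945]
 [ 0.0605 -0.6643]
 [ 0.5719  2.1632]
 [-0.9247  0.6004]]
-9.2474 [0.5879 0.0432] [[ 0.7755 -2.1447]
 [-1.5511  1.1219]
 [-1.6051  1.7139]
 [ 2.0677  0.1755]
 [ 0.313  -0.8666]]
strap dir -19.61015292876697 [ 0.63147219 -0.05281909]
pivot [ 0.556227  -0.0278935  0.031    ] knob top [ 0.63186443 -0.05106869  0.055     ] knobbase [ 0.6359025  -0.05050014  0.04      ]
bolt z 0.01 [[0.5786 0.0452 0.01  ]
 [0.59   0.0359 0.01  ]]
bolt z 0.055 [[0.5753 0.0514 0.055 ]
 [0.5854 0.0431 0.055 ]]
```

View pics/w2c.png

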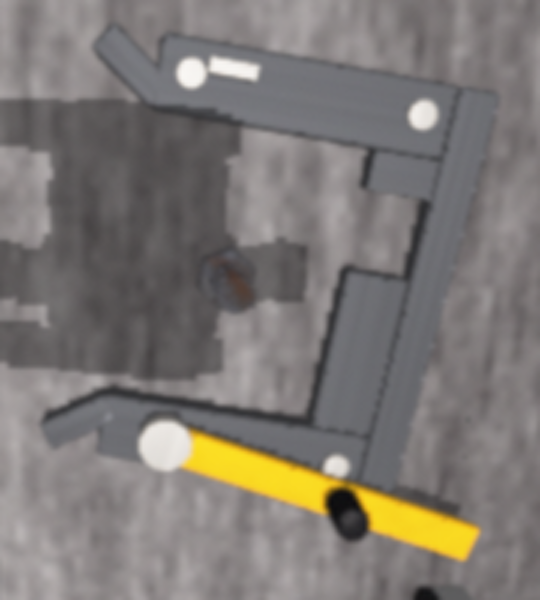

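The crop shows the corners more clearly: rear-left (497,94), keyway block (373,150), (365,187), (347,270), (407,280), (313,418), rail front (165,37), and bolt (228,278).

```bash
cat >> h.py <<'E'
def fit(M,W):
    a=M-M.mean(0);b=W-W.mean(0); th=np.arctan2((a[:,0]*b[:,1]-a[:,1]*b[:,0]).sum(),(a*b).sum())
    Rr=np.array([[np.cos(th),-np.sin(th)],[np.sin(th),np.cos(th)]]); t=W.mean(0)-Rr@M.mean(0)
    return np.degrees(th),t,(W-(M@Rr.T+t))*1000
E
python3 - <<'E'
from h import *
c=np.load("pics/w2.npy",allow_pickle=True).item()
f=lambda p:np.array(p,float)/3+[229.67,69.67]
px=f([(497,94),(373,150),(365,187),(347,270),(407,280),(428,203),(313,416),(112,388),(165,37)])
M=np.array([(91,92),(45,61.5),(45,45),(45,11),(73,11),(73,45),(45,-61.5),(-46,-61.5),(-50,92)])/1000
th,t,r=fit(M,cast(c,px,.016)[:,:2]);print(th,t,r.round(1).tolist())
print("bolt",cast(c,f((226,274)),.01),cast(c,f((236,290)),.055))
print("pivot", cast(c,f((165,446)),.033))
a=np.radians(th);Rr=np.array([[np.cos(a),-np.sin(a)],[np.sin(a),np.cos(a)]]);print("pivot from nest",t+Rr@[-.02,-.0765])
plan((.583,.043,.12,0),(.583,.043,.021,0))
E
```

```text
-9.825255654606906 [0.5883561  0.04453091] [[-2.1, -1.4], [-0.5, -0.9], [0.0, 0.5], [0.5, -0.7], [-0.8, -0.2], [-0.5, -1.3], [1.7, 4.9], [0.3, 2.8], [1.4, -3.7]]
bolt [[0.58337781 0.04461227 0.01      ]] [[0.583521   0.04461992 0.055     ]]
pivot [[ 0.55640331 -0.02724938  0.033     ]]
pivot from nest [ 0.55559519 -0.02743417]
dx 21.0 dy 33.6 dz 141.9 roll -0.2
dx 21.0 dy 33.5 dz 240.9 roll -0.2
```

>>> apply_moves(deltas=[{"x": 10,"y": 14,"z": 40,"roll": 0},{"x": 20,"y": 30,"z": 85,"roll": 0},{"x": 23,"y": 34,"z": 130,"roll": 0},{"x": 23,"y": 34,"z": 170,"roll": 0},{"x": 23,"y": 34,"z": 205,"roll": 0},{"x": 23,"y": 34,"z": 228,"roll": 0},{"x": 23,"y": 34,"z": 239,"roll": 0},{"x": 23,"y": 34,"z": 239,"roll": 0},{"x": 23,"y": 34,"z": 239,"roll": 0}])

```text
t: 4.0
tcp_pos: [0.5846, 0.0437, 0.0239]
ee_rot: [0.001, 0.709, 0.705, 0.001]
ft_force: [0.8, 0.2, 0.9]
grip_width: 0.0853
gripper_force: 0.0
```

>>> apply_moves(deltas=[{"x": 0,"y": 0,"z": 0,"roll": 0},{"x": 0,"y": 0,"z": 0,"roll": 0},{"x": 0,"y": 0,"z": 0,"roll": 0},{"x": 0,"y": 0,"z": 0,"roll": 0},{"x": 0,"y": 0,"z": 0,"roll": 0},{"x": 0,"y": 0,"z": 0,"roll": 0},{"x": 0,"y": 0,"z": 0,"roll": 0}], grip=1, force=40)

```text
t: 4.88
tcp_pos: [0.5835, 0.0433, 0.0225]
ee_rot: [0.0, 0.709, 0.705, -0.0]
ft_force: [-0.6, -0.6, 3.2]
grip_width: 0.0188
gripper_force: 39.0
```

>>> apply_moves(deltas=[{"x": 0,"y": 0,"z": -20,"roll": 0},{"x": 0,"y": 0,"z": -60,"roll": 0},{"x": -5,"y": 0,"z": -100,"roll": 0},{"x": -40,"y": 2,"z": -110,"roll": 0},{"x": -90,"y": 6,"z": -110,"roll": 0},{"x": -140,"y": 10,"z": -110,"roll": 0},{"x": -190,"y": 14,"z": -110,"roll": 0},{"x": -230,"y": 16,"z": -110,"roll": 0},{"x": -255,"y": 16,"z": -110,"roll": 0},{"x": -258,"y": 16,"z": -90,"roll": 0},{"x": -258,"y": 16,"z": -60,"roll": 0},{"x": -258,"y": 16,"z": -40,"roll": 0}])

```text
t: 6.38
tcp_pos: [0.5966, -0.2128, 0.0593]
ee_rot: [-0.002, 0.709, 0.706, -0.0]
ft_force: [0.1, 0.1, -1.1]
grip_width: 0.0185
gripper_force: 39.2
```

>>> apply_moves(deltas=[{"x": 0,"y": 0,"z": 12,"roll": 0},{"x": 0,"y": 0,"z": 24,"roll": 0},{"x": 0,"y": 0,"z": 33,"roll": 0},{"x": 0,"y": 0,"z": 37,"roll": 0},{"x": 0,"y": 0,"z": 39,"roll": 0},{"x": 0,"y": 0,"z": 39,"roll": 0},{"x": 0,"y": 0,"z": 39,"roll": 0}])

```text
t: 7.25
tcp_pos: [0.5984, -0.2149, 0.0239]
ee_rot: [0.0, 0.709, 0.705, 0.0]
ft_force: [0.3, -0.4, -1.1]
grip_width: 0.0181
gripper_force: 39.2
```

>>> apply_moves(deltas=[{"x": 0,"y": 0,"z": 1,"roll": 0},{"x": 0,"y": 0,"z": 1,"roll": 0},{"x": 0,"y": 0,"z": 1.5,"roll": 0},{"x": 0,"y": 0,"z": 1.5,"roll": 0}])

```text
t: 7.75
tcp_pos: [0.5984, -0.2149, 0.0225]
ee_rot: [0.0, 0.709, 0.705, 0.0]
ft_force: [-1.4, 0.6, 4.0]
grip_width: 0.018
gripper_force: 39.5
```

Contact (+4 N). Release gradually and rise.

>>> apply_moves(deltas=[{"x": 0,"y": 0,"z": 0,"roll": 0},{"x": 0,"y": 0,"z": 0,"roll": 0},{"x": 0,"y": 0,"z": 0,"roll": 0}], grip=0.6)

```text
t: 8.12
tcp_pos: [0.5979, -0.2146, 0.0215]
ee_rot: [-0.0, 0.709, 0.705, -0.0]
ft_force: [-0.2, 0.5, -0.3]
grip_width: 0.0342
gripper_force: 0.0
```

>>> apply_moves(deltas=[{"x": 0,"y": 0,"z": 0,"roll": 0},{"x": 0,"y": 0,"z": -10,"roll": 0},{"x": 0,"y": 0,"z": -40,"roll": 0},{"x": 0,"y": 0,"z": -80,"roll": 0},{"x": 0,"y": 0,"z": -130,"roll": 0},{"x": 0,"y": 0,"z": -170,"roll": 0},{"x": 0,"y": 0,"z": -170,"roll": 0}], grip=0.4)

```text
t: 9.0
tcp_pos: [0.6006, -0.2159, 0.1983]
ee_rot: [0.005, 0.709, 0.705, 0.002]
ft_force: [0.1, 0.5, 0.5]
grip_width: 0.0511
gripper_force: 0.0
```

```bash
python3 - <<'E'
from h import *
s=observe();print(s["t"],s["tcp_pos"],psi(),s["grip_width"])
a=grab("top");b=grab("wrist")
p=proj(a,[(.598,-.215,.02)])[0].astype(int);print(p)
A=cv2.resize(a["img"][p[1]-25:p[1]+25,p[0]-25:p[0]+25],(400,400),interpolation=cv2.INTER_CUBIC)
p=proj(b,[(.598,-.215,.02)])[0].astype(int);print(p)
B=cv2.resize(b["img"][max(0,p[1]-60):p[1]+60,max(0,p[0]-60):p[0]+60],(400,400),interpolation=cv2.INTER_CUBIC)
cv2.imwrite("pics/bolt.png",np.hstack([A,B]))
plan((.47,.301,.22,45))
E
```

```text
9.0 [ 0.60060301 -0.21587157  0.19828915] -0.3055740220545061 0.05114867389847812
[366 190]
[277 191]
dx 515.1 dy -130.9 dz -27.7 roll -45.3
```

View pics/bolt.png

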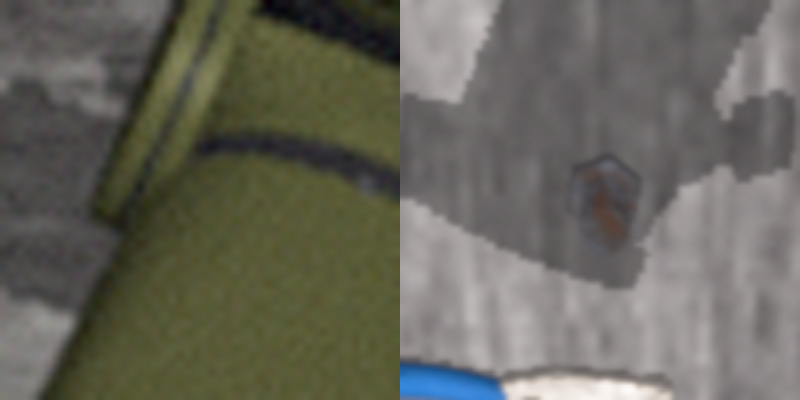

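The bolt stands upright: the hexagon head shows around the shank, at (605,200) in the right half. Now back over the bracket.

>>> apply_moves(deltas=[{"x": 30,"y": -8,"z": -20,"roll": 0},{"x": 80,"y": -20,"z": -40,"roll": -3},{"x": 135,"y": -34,"z": -50,"roll": -9},{"x": 190,"y": -48,"z": -50,"roll": -15},{"x": 245,"y": -62,"z": -50,"roll": -21},{"x": 300,"y": -76,"z": -50,"roll": -27},{"x": 355,"y": -90,"z": -50,"roll": -33},{"x": 410,"y": -104,"z": -45,"roll": -38},{"x": 460,"y": -117,"z": -35,"roll": -42},{"x": 500,"y": -127,"z": -25,"roll": -45.5},{"x": 515,"y": -131,"z": -15,"roll": -45.5},{"x": 515,"y": -131,"z": -10,"roll": -45.5}])

```text
t: 10.6
tcp_pos: [0.4689, 0.3008, 0.1997]
ee_rot: [-0.001, 0.381, 0.925, -0.001]
ft_force: [0.8, -0.3, -0.1]
grip_width: 0.0508
gripper_force: 0.0
```

>>> apply_moves(deltas=[{"x": 0,"y": 0,"z": 0,"roll": 0},{"x": 0,"y": 0,"z": 0,"roll": 0}])

```text
t: 10.85
tcp_pos: [0.4705, 0.2999, 0.2022]
ee_rot: [0.0, 0.382, 0.924, 0.0]
ft_force: [0.6, 0.7, 0.9]
grip_width: 0.0512
gripper_force: 0.0
```

```bash
cat >> h.py <<'E'
def redmask(im):
    hsv=cv2.cvtColor(im,cv2.COLOR_BGR2HSV)
    return (((hsv[...,0]<8)|(hsv[...,0]>172))&(hsv[...,1]>140)&(hsv[...,2]>50)).astype(np.uint8)
def poly(c,eps=4):
    m=redmask(c["img"]); cs,_=cv2.findContours(m,cv2.RETR_EXTERNAL,cv2.CHAIN_APPROX_NONE)
    return cv2.approxPolyDP(max(cs,key=cv2.contourArea),eps,True)[:,0], m
E
python3 - <<'E'
from h import *
s=observe();print(s["t"],s["tcp_pos"],psi(),s["grip_width"])
c=grab("wrist"); ap,m=poly(c); P=cast(c,ap,.014)[:,:2]
print(np.c_[ap,P.round(4)].tolist()); print(np.linalg.norm(P-np.roll(P,-1,0),axis=1).round(4))
# windows: holes in mask
cs,h=cv2.findContours(m,cv2.RETR_CCOMP,cv2.CHAIN_APPROX_NONE)
for k,hh in zip(cs,h[0]):
    if hh[3]>=0 and cv2.contourArea(k)>150:
        r=cv2.minAreaRect(k); print("win",r,cast(c,r[0],.014)[0].round(4), cast(c,r[0],.007)[0].round(4))
cv2.imwrite("pics/w3.png",c["img"][60:320,120:440])
E
```

```text
10.85 [0.47051988 0.29991151 0.20219191] 45.071150783716796 0.05117278456252212
[[240.0, 126.0, 0.3926, 0.3192], [240.0, 147.0, 0.4076, 0.3031], [225.0, 150.0, 0.3982, 0.2891], [229.0, 224.0, 0.4591, 0.2285], [326.0, 225.0, 0.5408, 0.3087], [332.0, 150.0, 0.4807, 0.372], [268.0, 149.0, 0.4306, 0.3232], [264.0, 125.0, 0.4099, 0.3381]]
[0.022  0.0168 0.0859 0.1145 0.0872 0.0699 0.0255 0.0256]
win ((314.5, 214.0), (15.0, 14.0), 0.0) [0.5211 0.3084 0.014 ] [0.5234 0.3074 0.007 ]
win ((242.25003051757812, 214.25003051757812), (14.849241256713867, 14.142135620117188), 45.0) [0.4619 0.2485 0.014 ] [0.4628 0.2462 0.007 ]
win ((309.5, 187.5), (27.0, 25.0), 90.0) [0.4939 0.3259 0.014 ] [0.4956 0.3253 0.007 ]
win ((247.0, 187.5), (26.0, 27.0), 0.0) [0.4439 0.2756 0.014 ] [0.4445 0.274  0.007 ]
win ((316.0, 162.5), (16.0, 15.0), 0.0) [0.4783 0.3503 0.014 ] [0.4797 0.3502 0.007 ]
win ((240.25003051757812, 162.25001525878906), (16.26345443725586, 15.55634880065918), 45.0) [0.419  0.2912 0.014 ] [0.4191 0.2898 0.007 ]
win ((252.25003051757812, 136.25001525878906), (16.26345443725586, 15.55634880065918), 45.0) [0.4091 0.3208 0.014 ] [0.409  0.3201 0.007 ]
```

>>> apply_moves(deltas=[{"x": 1,"y": -0.5,"z": 30,"roll": 0},{"x": 1,"y": -0.5,"z": 75,"roll": 0},{"x": 1,"y": -0.5,"z": 120,"roll": 0},{"x": 1,"y": -0.5,"z": 150,"roll": 0},{"x": 1,"y": -0.5,"z": 170,"roll": 0},{"x": 1,"y": -0.5,"z": 180,"roll": 0},{"x": 1,"y": -0.5,"z": 180,"roll": 0},{"x": 1,"y": -0.5,"z": 180,"roll": 0}])

```text
t: 11.9
tcp_pos: [0.4699, 0.3019, 0.0233]
ee_rot: [0.001, 0.381, 0.924, 0.001]
ft_force: [-0.2, 0.1, -0.6]
grip_width: 0.0509
gripper_force: 0.0
```

```bash
python3 - <<'E'
from h import *
s=observe();print(s["tcp_pos"],psi(),s["ft_force"])
c=grab("wrist"); cv2.imwrite("pics/w4.png",c["img"])
E
```

```text
[0.46987785 0.3018606  0.02329357] 45.183393665952146 [-0.23908129  0.06249346 -0.58674542]
```

View pics/w4.png

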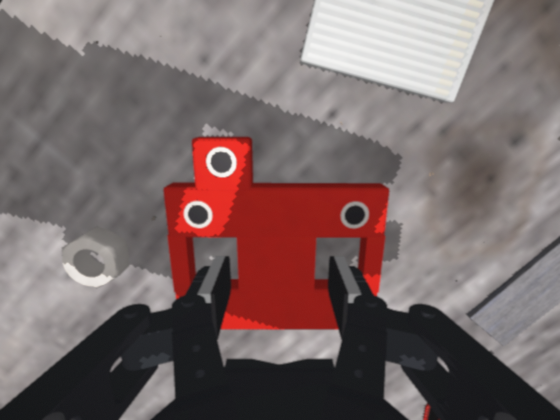

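The fingers hang right over the two windows, at (190-238, 240-290) and (315-360, 240-290). They are about 1.5 mm off to the right.

>>> apply_moves(deltas=[{"x": 0,"y": -1,"z": 0,"roll": 0},{"x": 0,"y": -1,"z": 4,"roll": 0},{"x": 0,"y": -1,"z": 10,"roll": 0},{"x": 0,"y": -1,"z": 16,"roll": 0},{"x": 0,"y": -1,"z": 19,"roll": 0},{"x": 0,"y": -1,"z": 19,"roll": 0},{"x": 0,"y": -1,"z": 19,"roll": 0}])

```text
t: 12.82
tcp_pos: [0.4682, 0.3007, 0.0029]
ee_rot: [0.0, 0.381, 0.925, 0.0]
ft_force: [0.8, 0.5, -1.4]
grip_width: 0.0518
gripper_force: 0.0
```

>>> apply_moves(deltas=[{"x": 0,"y": 0,"z": 0,"roll": 0},{"x": 0,"y": 0,"z": 0,"roll": 0},{"x": 0,"y": 0,"z": 0,"roll": 0},{"x": 0,"y": 0,"z": 0,"roll": 0}], grip=1, force=30)

```text
t: 13.32
tcp_pos: [0.4686, 0.3009, 0.0033]
ee_rot: [0.0, 0.381, 0.925, 0.001]
ft_force: [0.5, 0.3, 1.4]
grip_width: 0.0429
gripper_force: 32.5
```

```bash
python3 - <<'E'
from h import *
s=observe();print(s["tcp_pos"],psi(),s["ft_force"],s["grip_width"],s["gripper_force"],s["joint_positions"])
# waypoint: plate centre at nest x=-125..., nest yaw -9.5
th=np.radians(-9.5);n=np.array([.588,.0445]);ux=np.array([np.cos(th),np.sin(th)])
for d in(.06,.125,.15):print(d,n-d*ux)
plan((.45,.20,.004,45),(.455,.10,.004,-20),(*(n-.15*ux),.004,-99.5))
E
```

```text
[0.46856452 0.3009165  0.00325067] 45.18737899630546 [0.53524665 0.30225805 1.39094559] 0.042934176485077205 32.46200144290924 [ 4.74429477e-01  1.75301063e-01  2.01375730e+00  1.18238973e-04
  9.51266808e-01 -3.14307476e-01]
0.06 [0.52882286 0.05440286]
0.125 [0.4647143  0.06513095]
0.15 [0.44005716 0.06925714]
dx -58.0 dy -84.7 dz -0.8 roll 0.2
dx -132.0 dy -152.1 dz -0.9 roll 65.2
dx -143.0 dy -184.4 dz -0.9 roll 144.7
```

```bash
cat > clr.py <<'E'
from h import *
w1=np.load("pics/w1.npy",allow_pickle=True).item(); c1=dict(Rm=w1["R"],pos=w1["p"],mtx=np.array([[297.8,0,279.02],[0,297.8,211.3],[0,0,1]]))
c2=np.load("pics/w2.npy",allow_pickle=True).item()
nut=cast(c1,(217,192),.016)[0,:2]
fl=cast(c2,np.array([(97,45),(112,26),(45,440),(42,418)])/3+[229.67,69.67],.016)[:,:2]
PL=np.array([(-45,-60),(45,-60),(45,13),(70,13),(70,43),(45,43),(45,60),(-45,60)])/1000
def clear(x,y,yaw):
    a=np.radians(yaw);Rr=np.array([[np.cos(a),-np.sin(a)],[np.sin(a),np.cos(a)]])
    Q=(PL@Rr.T+[x,y]).astype(np.float32)*1000
    d=lambda p:-cv2.pointPolygonTest(Q.reshape(-1,1,2),(float(p[0]*1000),float(p[1]*1000)),True)
    return d(nut)-17,min(d(p) for p in fl)
E
python3 - <<'E'
from clr import *
print("nut",nut,"flares",fl)
W=[(.469,.301,135),(.478,.30,63),(.478,.30,-9.5),(.478,.25,-20),(.463,.20,-25),(.448,.16,-20),(.443,.12,-12),(.44,.069,-9.5)]
for a,b in zip(W,W[1:]):
    print(b,[tuple(int(v) for v in clear(*(np.array(a)+(np.array(b)-a)*t))) for t in(.25,.5,.75,1)])
W=[(.478,.30,-9.5),(.472,.25,-20),(.456,.20,-32),(.446,.16,-32),(.44,.12,-20),(.44,.069,-9.5)]
for a,b in zip(W,W[1:]):
    print(b,[tuple(int(v) for v in clear(*(np.array(a)+(np.array(b)-a)*t))) for t in(.25,.5,.75,1)])
E
```

```text
nut [0.39552956 0.22804888] flares [[ 0.52886525  0.13712892]
 [ 0.53499099  0.14412862]
 [ 0.50179281 -0.03000595]
 [ 0.50082008 -0.01947007]]
(0.478, 0.3, 63) [(23, 123), (14, 119), (22, 102), (39, 91)]
(0.478, 0.3, -9.5) [(47, 93), (44, 104), (30, 102), (17, 92)]
(0.478, 0.25, -20) [(10, 79), (6, 67), (6, 57), (7, 49)]
(0.463, 0.2, -25) [(7, 44), (8, 42), (9, 42), (11, 38)]
(0.448, 0.16, -20) [(11, 30), (11, 23), (11, 18), (10, 15)]
(0.443, 0.12, -12) [(10, 12), (12, 10), (17, 10), (26, 10)]
(0.44, 0.069, -9.5) [(38, 9), (50, 17), (63, 27), (75, 34)]
(0.472, 0.25, -20) [(9, 79), (3, 69), (2, 60), (2, 53)]
(0.456, 0.2, -32) [(1, 50), (0, 51), (1, 46), (4, 32)]
(0.446, 0.16, -32) [(7, 24), (10, 20), (13, 15), (16, 12)]
(0.44, 0.12, -20) [(18, 10), (19, 8), (20, 7), (25, 8)]
(0.44, 0.069, -9.5) [(36, 13), (49, 21), (62, 30), (75, 34)]
```

```bash
python3 - <<'E'
from h import *
plan(*[(x,y,.0033,yaw-90) for x,y,yaw in [(.48,.30,63),(.482,.30,-9.5),(.482,.25,-20),(.465,.20,-25),(.449,.16,-20),(.443,.12,-12),(.44,.069,-9.5)]])
E
```

```text
dx -8.8 dy 7.4 dz -0.0 roll 72.2
dx -10.2 dy 8.8 dz -0.0 roll 144.7
dx -45.4 dy -26.7 dz -0.1 roll 155.2
dx -68.6 dy -74.1 dz -0.1 roll 160.2
dx -85.4 dy -113.8 dz -0.2 roll 155.2
dx -109.4 dy -146.4 dz -0.2 roll 147.2
dx -143.2 dy -184.7 dz -0.2 roll 144.7
```

>>> apply_moves(deltas=[{"x": -2,"y": 1,"z": 0,"roll": 4},{"x": -3,"y": 2,"z": 0,"roll": 10},{"x": -4,"y": 3,"z": 0,"roll": 17},{"x": -5,"y": 4,"z": 0,"roll": 24},{"x": -6,"y": 5,"z": 0,"roll": 31},{"x": -7,"y": 6,"z": 0,"roll": 38},{"x": -8,"y": 7,"z": 0,"roll": 45},{"x": -9,"y": 7,"z": 0,"roll": 52},{"x": -9,"y": 7,"z": 0,"roll": 59},{"x": -9,"y": 7,"z": 0,"roll": 65},{"x": -9,"y": 7,"z": 0,"roll": 70},{"x": -9,"y": 7,"z": 0,"roll": 72}])

```text
t: 14.82
tcp_pos: [0.4796, 0.2992, 0.0033]
ee_rot: [0.0, 0.852, 0.524, 0.0]
ft_force: [0.8, 0.1, 3.8]
grip_width: 0.0429
gripper_force: 32.7
```

```bash
python3 - <<'E'
from h import *
s=observe();print(s["tcp_pos"],psi(),s["ft_force"],s["grip_width"],s["gripper_force"])
plan(*[(x,y,.0033,yaw-90) for x,y,yaw in [(.482,.30,-9.5),(.482,.25,-20),(.465,.20,-25),(.449,.16,-20),(.443,.12,-12),(.44,.069,-9.5)]])
E
```

```text
[0.47962434 0.29922639 0.00325567] -26.827197471959103 [0.84735995 0.11339488 3.76727661] 0.04288939928713 32.696295976638794
dx 1.8 dy 1.8 dz -0.0 roll 72.7
dx -42.9 dy 24.3 dz -0.0 roll 83.2
dx -95.1 dy 31.7 dz -0.0 roll 88.2
dx -138.1 dy 35.5 dz -0.0 roll 83.2
dx -176.5 dy 48.2 dz -0.0 roll 75.2
dx -223.3 dy 68.5 dz -0.0 roll 72.7
```

>>> apply_moves(deltas=[{"x": 1,"y": 1,"z": 0,"roll": 5},{"x": 2,"y": 2,"z": 0,"roll": 12},{"x": 2,"y": 2,"z": 0,"roll": 19},{"x": 2,"y": 2,"z": 0,"roll": 26},{"x": 2,"y": 2,"z": 0,"roll": 33},{"x": 2,"y": 2,"z": 0,"roll": 40},{"x": 2,"y": 2,"z": 0,"roll": 47},{"x": 2,"y": 2,"z": 0,"roll": 54},{"x": 2,"y": 2,"z": 0,"roll": 61},{"x": 2,"y": 2,"z": 0,"roll": 67},{"x": 2,"y": 2,"z": 0,"roll": 71},{"x": 2,"y": 2,"z": 0,"roll": 73}])

```text
t: 16.32
tcp_pos: [0.4823, 0.3001, 0.0033]
ee_rot: [0.0, 0.996, -0.086, 0.0]
ft_force: [0.5, 0.0, 4.8]
grip_width: 0.043
gripper_force: 32.8
```

```bash
python3 - <<'E'
from h import *
s=observe();print(s["tcp_pos"],psi(),s["ft_force"],s["grip_width"],s["gripper_force"])
plan(*[(x,y,.0033,yaw-90) for x,y,yaw in [(.482,.25,-20),(.465,.20,-25),(.449,.16,-20),(.443,.12,-12),(.44,.069,-9.5)]])
E
```

```text
[0.48230456 0.30013955 0.00325827] -99.83072897853327 [0.49921538 0.0052871  4.82329929] 0.04296541749427276 32.83648431301117
dx 8.3 dy 49.5 dz -0.0 roll 10.2
dx 0.0 dy 101.6 dz -0.0 roll 15.2
dx -8.9 dy 143.8 dz -0.0 roll 10.2
dx -8.0 dy 184.2 dz -0.0 roll 2.2
dx -2.2 dy 235.0 dz -0.0 roll -0.3
```

>>> apply_moves(deltas=[{"x": 2,"y": 8,"z": 0,"roll": 2},{"x": 5,"y": 26,"z": 0,"roll": 6},{"x": 8,"y": 48,"z": 0,"roll": 10},{"x": 4,"y": 74,"z": 0,"roll": 13},{"x": 0,"y": 101,"z": 0,"roll": 15},{"x": -5,"y": 123,"z": 0,"roll": 13},{"x": -9,"y": 144,"z": 0,"roll": 10},{"x": -8,"y": 164,"z": 0,"roll": 6},{"x": -8,"y": 184,"z": 0,"roll": 2},{"x": -5,"y": 210,"z": 0,"roll": 0},{"x": -2,"y": 228,"z": 0,"roll": 0},{"x": -2,"y": 235,"z": 0,"roll": 0}])

```text
t: 17.82
tcp_pos: [0.4402, 0.0679, 0.0032]
ee_rot: [-0.001, 0.996, -0.087, 0.0]
ft_force: [1.3, 4.6, 5.0]
grip_width: 0.0427
gripper_force: 32.9
```

```bash
python3 - <<'E'
from h import *
s=observe();print(s["tcp_pos"],psi(),s["ft_force"],s["grip_width"],s["gripper_force"],s["t"])
c=grab("wrist"); cv2.imwrite("pics/w5.png",c["img"]); np.save("pics/w5.npy",dict(Rm=c["Rm"],pos=c["pos"],mtx=c["mtx"]),allow_pickle=True)
E
```

```text
[0.44019066 0.06789663 0.00324169] -100.01251630045938 [1.28146192 4.59911504 5.04384667] 0.04268952306058456 32.886183857917786 17.825
```

View pics/w5.png

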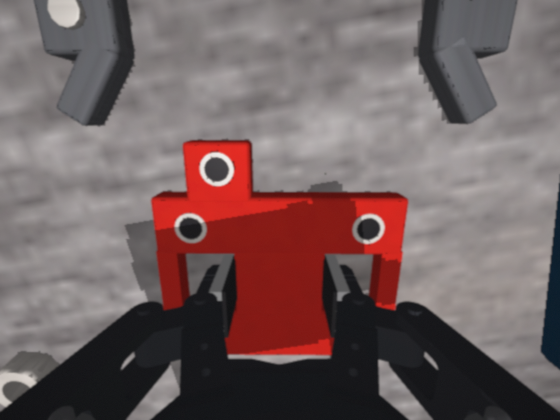

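The plate lies in front of the mouth with the tongue forward. Its front corners are at (155,197) and (405,197), and the flare tips are at (97,125) and (458,122). I'll check the offset and angle against the nest's axis.

```bash
python3 - <<'E'
from h import *
c=np.load("pics/w5.npy",allow_pickle=True).item()
s=observe();Rm=q2R(s["ee_rot"]);T=lambda px,z:((cast(c,px,z)-s["tcp_pos"])@Rm*1000)[:,:2].round(1)
print("flare bottom tips",T([(97,125),(458,122)],0).tolist())
print("flare outer top",T([(58,105),(495,103)],.016).tolist())
print("junction top?",T([(133,47),(420,50)],.016).tolist(),T([(133,47),(420,50)],0).tolist())
print("plate front",T([(155,197),(405,197)],.014).tolist(), "tongue",T([(186,143),(249,143)],.014).tolist())
n=np.array([.588,.0445,.0033]);print("nest org in tool",(Rm.T@(n-s["tcp_pos"])*1000).round(1))
E
```

```text
flare bottom tips [[73.0, -86.5], [74.5, 82.7]]
flare outer top [[81.3, -91.7], [82.1, 87.3]]
junction top? [[102.6, -57.7], [101.5, 53.9]] [[105.8, -64.8], [104.6, 60.7]]
plate front [[41.8, -57.5], [41.9, 56.5]] tongue [[65.9, -41.1], [65.9, -13.9]]
nest org in tool [149.7  -3.1   0. ]
```

>>> apply_moves(deltas=[{"x": 8,"y": -1,"z": 0,"roll": 0},{"x": 20,"y": -1.7,"z": 0,"roll": 0},{"x": 32,"y": -1.7,"z": 0,"roll": 0},{"x": 44,"y": -1.7,"z": 0,"roll": 0},{"x": 54,"y": -1.7,"z": 0,"roll": 0},{"x": 60,"y": -1.7,"z": 0,"roll": 0},{"x": 62,"y": -1.7,"z": 0,"roll": 0},{"x": 62,"y": -1.7,"z": 0,"roll": 0}])

```text
t: 18.88
tcp_pos: [0.499, 0.0594, 0.0032]
ee_rot: [0.0, 0.996, -0.086, -0.003]
ft_force: [-8.9, 1.3, 15.4]
grip_width: 0.0433
gripper_force: 34.0
```

```bash
python3 - <<'E'
from h import *
s=observe();print(s["tcp_pos"],psi(),s["ft_force"],s["ft_torque"],s["t"])
c=grab("wrist"); cv2.imwrite("pics/w6.png",c["img"]); np.save("pics/w6.npy",dict(Rm=c["Rm"],pos=c["pos"],mtx=c["mtx"]),allow_pickle=True)
E
```

```text
[0.49903062 0.05941332 0.00318489] -99.89309063135924 [-8.94947581  1.27278079 15.35339704] [0.26969167 1.51548308 0.01948601] 18.875
```

View pics/w6.png

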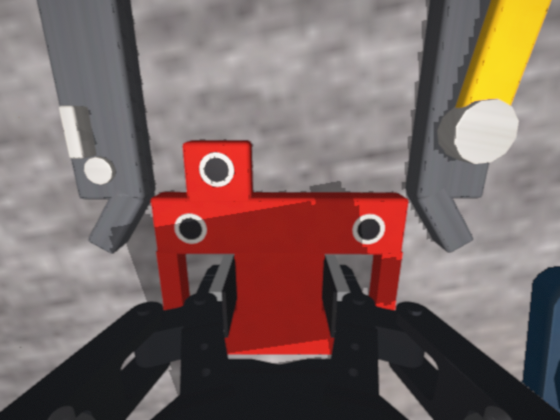

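The plate is centred between the rails: inner edges at 153 and 407 px, and the plate spans 153 to 407. I'll continue in, raised slightly to reduce the downward press.

>>> apply_moves(deltas=[{"x": 3,"y": 0,"z": -0.6,"roll": 0},{"x": 10,"y": 0,"z": -0.6,"roll": 0},{"x": 18,"y": 0,"z": -0.6,"roll": 0},{"x": 26,"y": 0,"z": -0.6,"roll": 0},{"x": 32,"y": 0,"z": -0.6,"roll": 0},{"x": 35,"y": 0,"z": -0.6,"roll": 0},{"x": 35,"y": 0,"z": -0.6,"roll": 0}])

```text
t: 19.8
tcp_pos: [0.5337, 0.0533, 0.0032]
ee_rot: [0.0, 0.996, -0.086, -0.003]
ft_force: [-6.7, 1.3, 10.8]
grip_width: 0.0429
gripper_force: 33.4
```

```bash
python3 - <<'E'
from h import *
s=observe();print(s["tcp_pos"],psi(),s["ft_force"],s["ft_torque"],s["grip_width"])
n=np.array([.588,.0445,.0033]);Rm=q2R(s["ee_rot"]);print("nest org in tool",(Rm.T@(n-s["tcp_pos"])*1000).round(1))
E
```

```text
[0.53371172 0.05329141 0.00322977] -99.89156373822799 [-6.67277844  1.27621232 10.80678127] [ 0.18323929  0.92920943 -0.02007618] 0.042883093895458184
nest org in tool [55.  -0.7 -0.4]
```

>>> apply_moves(deltas=[{"x": 5,"y": 0,"z": -0.5,"roll": 0},{"x": 12,"y": 0,"z": -0.5,"roll": 0},{"x": 19,"y": 0,"z": -0.5,"roll": 0},{"x": 26,"y": 0,"z": -0.5,"roll": 0},{"x": 32,"y": 0,"z": -0.5,"roll": 0},{"x": 36,"y": 0,"z": -0.5,"roll": 0},{"x": 36,"y": 0,"z": -0.5,"roll": 0}])

```text
t: 20.68
tcp_pos: [0.5694, 0.047, 0.0033]
ee_rot: [0.0, 0.996, -0.086, -0.002]
ft_force: [-2.5, 0.5, 5.2]
grip_width: 0.0427
gripper_force: 33.0
```

```bash
python3 - <<'E'
from h import *
s=observe();print(s["tcp_pos"],psi(),s["ft_force"],s["ft_torque"],s["grip_width"])
n=np.array([.588,.0445,.0033]);Rm=q2R(s["ee_rot"]);print("nest org in tool",(Rm.T@(n-s["tcp_pos"])*1000).round(1))
c=grab("wrist"); cv2.imwrite("pics/w7.png",c["img"])
E
```

```text
[0.56935509 0.04700098 0.00325279] -99.89128767500962 [-2.50442856  0.49858944  5.16780359] [ 0.09891969  0.52420184 -0.02943047] 0.04272438802131067
nest org in tool [18.8 -0.7 -0.1]
```

View pics/w7.png

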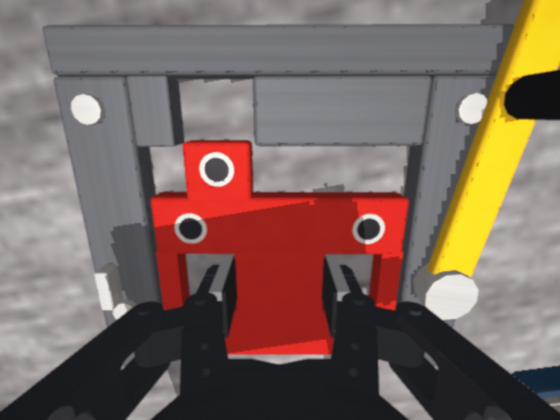

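The tongue (186 to 251 px) is lined up with the keyway (183 to 255), with about 20 mm left to go.

>>> apply_moves(deltas=[{"x": 4,"y": 0,"z": -0.2,"roll": 0},{"x": 9,"y": 0,"z": -0.2,"roll": 0},{"x": 14,"y": 0,"z": -0.2,"roll": 0},{"x": 17,"y": 0,"z": -0.2,"roll": 0},{"x": 19,"y": 0,"z": -0.2,"roll": 0},{"x": 20,"y": 0,"z": -0.2,"roll": 0},{"x": 20,"y": 0,"z": -0.2,"roll": 0}])

```text
t: 21.6
tcp_pos: [0.5884, 0.0436, 0.0032]
ee_rot: [0.0, 0.996, -0.086, -0.003]
ft_force: [-4.6, 0.8, 7.0]
grip_width: 0.0431
gripper_force: 33.0
```

>>> apply_moves(deltas=[{"x": 1,"y": 0,"z": -0.2,"roll": 0},{"x": 2,"y": 0,"z": -0.2,"roll": 0},{"x": 2,"y": 0,"z": -0.2,"roll": 0}])

```text
t: 21.98
tcp_pos: [0.5903, 0.0433, 0.0033]
ee_rot: [0.0, 0.996, -0.086, -0.003]
ft_force: [-5.5, 1.0, 5.6]
grip_width: 0.0431
gripper_force: 32.9
```

>>> apply_moves(deltas=[{"x": 1,"y": 0,"z": 0,"roll": 0},{"x": 2,"y": 0,"z": 0,"roll": 0},{"x": 2,"y": 0,"z": 0,"roll": 0}])

```text
t: 22.35
tcp_pos: [0.5921, 0.043, 0.0033]
ee_rot: [0.0, 0.996, -0.086, -0.003]
ft_force: [-5.7, 1.5, 6.3]
grip_width: 0.0428
gripper_force: 33.0
```

>>> apply_moves(deltas=[{"x": 1,"y": 0,"z": 0,"roll": 0},{"x": 2,"y": 0,"z": 0,"roll": 0},{"x": 2,"y": 0,"z": 0,"roll": 0}])

```text
t: 22.72
tcp_pos: [0.5921, 0.043, 0.0032]
ee_rot: [0.0, 0.996, -0.086, -0.006]
ft_force: [-12.5, 1.4, 12.1]
grip_width: 0.0429
gripper_force: 33.6
```

```bash
python3 - <<'E'
from h import *
s=observe();print(s["tcp_pos"],psi(),s["ft_force"],s["ft_torque"])
c=grab("wrist");im=c["img"]; cv2.imwrite("pics/w8.png",cv2.resize(im[20:300,60:500],None,fx=1.8,fy=1.8))
E
```

```text
[0.5921472  0.04295323 0.00323498] -99.86861262912774 [-12.5054978    1.41209601  12.08920825] [0.38729332 1.84698782 0.08351127]
```

View pics/w8.png

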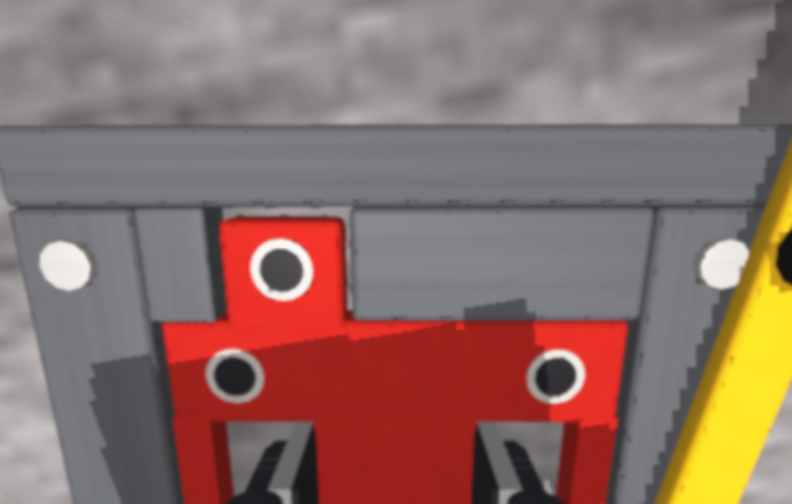

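The plate front is flush against the back wall and the tongue is in the keyway at (282,270). The arm has stopped and the force has risen, so it is home. Next: ease off, release, rise.

>>> apply_moves(deltas=[{"x": -1.5,"y": 0,"z": 0,"roll": 0},{"x": -1.5,"y": 0,"z": 0,"roll": 0},{"x": -1.5,"y": 0,"z": 0,"roll": 0}], grip=0.4)

```text
t: 23.15
tcp_pos: [0.5944, 0.0432, 0.0035]
ee_rot: [0.0, 0.996, -0.086, -0.001]
ft_force: [-2.4, -0.9, -0.8]
grip_width: 0.0518
gripper_force: 0.9
```

>>> apply_moves(deltas=[{"x": 0,"y": 0,"z": -3,"roll": 0},{"x": 0,"y": 0,"z": -10,"roll": 0},{"x": 0,"y": 0,"z": -25,"roll": 0},{"x": 0,"y": 0,"z": -50,"roll": 0},{"x": 0,"y": 0,"z": -80,"roll": 0},{"x": 0,"y": 0,"z": -110,"roll": 0},{"x": 0,"y": 0,"z": -120,"roll": 0},{"x": 0,"y": 0,"z": -120,"roll": 0}])

```text
t: 24.15
tcp_pos: [0.5963, 0.0438, 0.1256]
ee_rot: [-0.0, 0.996, -0.086, 0.001]
ft_force: [0.0, 0.3, 0.3]
grip_width: 0.0513
gripper_force: 0.0
```

```bash
python3 - <<'E'
from h import *
s=observe();print(s["tcp_pos"],psi(),s["t"],s["grip_width"])
c=grab("wrist");im=c["img"]; cv2.imwrite("pics/w9.png",im); np.save("pics/w9.npy",dict(Rm=c["Rm"],pos=c["pos"],mtx=c["mtx"]),allow_pickle=True)
# plate gap check: red rows just ahead of wall handled by polygon
ap,m=poly(c);P=cast(c,ap,.014)[:,:2];print(np.c_[ap,P.round(4)].tolist())
hsv=cv2.cvtColor(im,cv2.COLOR_BGR2HSV)
yel=((abs(hsv[...,0].astype(int)-25)<8)&(hsv[...,1]>170)&(hsv[...,2]>100)).astype(np.uint8)
cs,_=cv2.findContours(yel,cv2.RETR_EXTERNAL,cv2.CHAIN_APPROX_NONE);k=max(cs,key=cv2.contourArea)
r=cv2.minAreaRect(k);print("strap",cv2.contourArea(k),cast(c,cv2.boxPoints(r),.027)[:,:2].round(4).tolist())
# nest/strap model
n=np.array([.592,.043]);th=np.radians(-9.9);ux=np.array([np.cos(th),np.sin(th)]);uy=np.array([-ux[1],ux[0]])
pv=n-.02*ux-.0765*uy;print("pivot",pv)
E
```

```text
[0.59625807 0.04377392 0.12563674] -99.81234977782282 24.15 0.0512807000371843
[[231.0, 136.0, 0.6641, 0.073], [230.0, 164.0, 0.6417, 0.0789], [211.0, 167.0, 0.6419, 0.0955], [217.0, 254.0, 0.5615, 0.1093], [230.0, 259.0, 0.5544, 0.0984], [344.0, 255.0, 0.5404, -0.0078], [350.0, 166.0, 0.6226, -0.0216], [271.0, 166.0, 0.6341, 0.0448], [265.0, 162.0, 0.6383, 0.0492], [264.0, 136.0, 0.6595, 0.0461]]
strap 3657.0 [[0.5704, -0.018], [0.7033, -0.0693], [0.6958, -0.086], [0.5605, -0.0376]]
pivot [ 0.55914524 -0.02892228]
```

The strap currently lies at about -20° world and the pivot is near (0.558,-0.028). I'll close the fingers and go behind the knob with tool x along the push direction.

```bash
cat > arc.py <<'E'
from h import *
pv=np.array([.5575,-.0282])
def pose(th,d,z=.034,r=.085):  # strap dir th deg, tool centre d behind knob
    a=np.radians(th);return (*(pv+r*np.array([np.cos(a),np.sin(a)])-d*np.array([-np.sin(a),np.cos(a)])),z,th)
E
python3 - <<'E'
from arc import *
print(pose(-20,.034),pose(80,.019))
plan(pose(-20,.034,.12),pose(-20,.034))
E
```

```text
(np.float64(0.6257451878937295), np.float64(-0.08922126128940273), 0.034, -20) (np.float64(0.590971442408921), np.float64(0.05220934363036601), 0.034, 80)
dx 52.6 dy 125.9 dz 4.1 roll -79.8
dx 52.6 dy 125.9 dz 90.1 roll -79.8
```

View pics/w9.png

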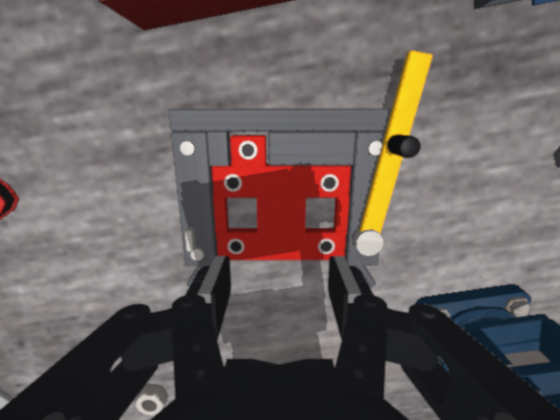

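The plate is home in the nest and the strap is still open, with its knob at (403,146). I count 13 views so far, which is over the limit of 10. From here I use numbers only.

>>> apply_moves(deltas=[{"x": 5,"y": 14,"z": 0,"roll": -8},{"x": 13,"y": 32,"z": 0,"roll": -18},{"x": 21,"y": 50,"z": 0,"roll": -28},{"x": 29,"y": 68,"z": 0,"roll": -38},{"x": 37,"y": 86,"z": 0,"roll": -48},{"x": 44,"y": 104,"z": 0,"roll": -58},{"x": 50,"y": 118,"z": 0,"roll": -68},{"x": 53,"y": 126,"z": 0,"roll": -77},{"x": 53,"y": 126,"z": 10,"roll": -80},{"x": 53,"y": 126,"z": 40,"roll": -80},{"x": 53,"y": 126,"z": 70,"roll": -80},{"x": 53,"y": 126,"z": 90,"roll": -80}], grip=1)

```text
t: 25.7
tcp_pos: [0.6243, -0.089, 0.0307]
ee_rot: [-0.002, 0.818, 0.575, -0.002]
ft_force: [0.1, -0.5, -0.1]
grip_width: 0.0001
gripper_force: 0.0
```

>>> apply_moves(deltas=[{"x": 0,"y": 0,"z": 0,"roll": 0},{"x": 0,"y": 0,"z": 0,"roll": 0}])

```text
t: 25.95
tcp_pos: [0.627, -0.0896, 0.0351]
ee_rot: [0.0, 0.818, 0.575, 0.0]
ft_force: [-0.6, -0.2, -0.3]
grip_width: 0.0001
gripper_force: 0.0
```

```bash
python3 - <<'E'
from arc import *
s=observe();print(s["tcp_pos"],psi(),s["t"],s["grip_width"],s["ft_force"],s["joint_positions"])
plan(pose(-20,.02),*[pose(t,.019) for t in range(-16,85,8)])
E
```

```text
[ 0.6269607  -0.08960766  0.03507449] -19.813354816805745 25.95 0.0001317232788765638 [-0.55193396 -0.23076534 -0.3314784 ] [-2.26685052e-01  2.77605063e-01  1.82551772e+00 -2.80518826e-05
  1.03725858e+00  1.19137405e-01]
dx 14.0 dy -1.2 dz 1.1 roll 0.2
dx 20.9 dy -0.1 dz 1.1 roll -3.8
dx 33.0 dy 0.9 dz 1.1 roll -11.8
dx 45.2 dy 0.2 dz 1.1 roll -19.8
dx 57.1 dy -2.1 dz 1.1 roll -27.8
dx 68.6 dy -6.1 dz 1.1 roll -35.8
dx 79.4 dy -11.7 dz 1.1 roll -43.8
dx 89.3 dy -18.7 dz 1.1 roll -51.8
dx 98.1 dy -27.0 dz 1.1 roll -59.8
dx 105.8 dy -36.5 dz 1.0 roll -67.8
dx 112.0 dy -46.9 dz 1.0 roll -75.8
dx 116.7 dy -58.1 dz 1.0 roll -83.8
dx 119.8 dy -69.9 dz 1.0 roll -91.8
dx 121.2 dy -81.9 dz 1.0 roll -99.8
```

>>> apply_moves(deltas=[{"x": 10,"y": -1,"z": 0,"roll": 0},{"x": 21,"y": 0,"z": 0,"roll": -4},{"x": 33,"y": 1,"z": 0,"roll": -12},{"x": 45,"y": 0,"z": 0,"roll": -20},{"x": 57,"y": -2,"z": 0,"roll": -28},{"x": 69,"y": -6,"z": 0,"roll": -36},{"x": 79,"y": -12,"z": 0,"roll": -44},{"x": 89,"y": -19,"z": 0,"roll": -52},{"x": 98,"y": -27,"z": 0,"roll": -60},{"x": 106,"y": -36,"z": 0,"roll": -68},{"x": 112,"y": -47,"z": 0,"roll": -76},{"x": 114,"y": -52,"z": 0,"roll": -80}])

```text
t: 27.45
tcp_pos: [0.6169, 0.0366, 0.0359]
ee_rot: [0.002, 0.256, 0.967, 0.0]
ft_force: [1.4, 0.1, -0.4]
grip_width: -0.0
gripper_force: 0.4
```

```bash
cat > strap.py <<'E'
from arc import *
s=observe();print(s["tcp_pos"],psi(),s["t"],s["ft_force"])
def yl(n):
    c=grab(n);hsv=cv2.cvtColor(c["img"],cv2.COLOR_BGR2HSV)
    y=((abs(hsv[...,0].astype(int)-25)<8)&(hsv[...,1]>150)&(hsv[...,2]>80)).astype(np.uint8)
    cs,_=cv2.findContours(y,cv2.RETR_EXTERNAL,cv2.CHAIN_APPROX_NONE)
    for k in cs:
        if cv2.contourArea(k)>60:
            W=cast(c,k[:,0],.027)[:,:2]
            if abs(W-[.59,.03]).max()<.2:
                m=np.zeros(y.shape,np.uint8);cv2.drawContours(m,[k],-1,1,-1);yy,xx=np.nonzero(m)
                V=cast(c,np.c_[xx,yy],.027)[:,:2];u=np.linalg.svd(V-V.mean(0),full_matrices=False)[2][0]
                print(n,cv2.contourArea(k),"mean",V.mean(0).round(4),"dir",np.degrees(np.arctan2(u[1],u[0])).round(1),"y range",V[:,1].min().round(3),V[:,1].max().round(3))
yl("wrist");yl("scene");yl("top")
plan(*[pose(t,.019) for t in range(64,94,4)])
E
python3 strap.py
```

```text
[0.61694284 0.0365719  0.03590066] 60.39273099682014 27.45 [ 1.35629548  0.12851738 -0.44718535]
wrist 7419.5 mean [0.5952 0.042 ] dir 59.7 y range -0.024 0.106
scene 180.5 mean [0.5952 0.0418] dir -120.1 y range -0.018 0.104
dx 6.1 dy 0.9 dz 1.5 roll -3.8
dx 12.1 dy 1.6 dz 1.5 roll -7.8
dx 18.2 dy 1.9 dz 1.5 roll -11.8
dx 24.3 dy 1.8 dz 1.5 roll -15.8
dx 30.3 dy 1.2 dz 1.5 roll -19.8
dx 36.3 dy 0.2 dz 1.5 roll -23.8
dx 42.3 dy -1.1 dz 1.5 roll -27.8
dx 48.1 dy -2.9 dz 1.5 roll -31.8
```

>>> apply_moves(deltas=[{"x": 6,"y": 1,"z": 0,"roll": -4},{"x": 12,"y": 1.5,"z": 0,"roll": -8},{"x": 18,"y": 2,"z": 0,"roll": -12},{"x": 24,"y": 2,"z": 0,"roll": -16},{"x": 27,"y": 1.5,"z": 0,"roll": -18},{"x": 29,"y": 1.5,"z": 0,"roll": -19},{"x": 30,"y": 1,"z": 0,"roll": -20},{"x": 30,"y": 1,"z": 0,"roll": -20}])

```text
t: 28.6
tcp_pos: [0.5905, 0.0511, 0.0343]
ee_rot: [0.0, 0.086, 0.996, -0.0]
ft_force: [-0.3, 0.7, -0.6]
grip_width: 0.0002
gripper_force: 0.3
```

```bash
python3 strap.py
```

```text
[0.59051467 0.05114172 0.03434225] 80.17156969561174 28.6 [-0.27539164  0.71882078 -0.60130487]
wrist 7506.5 mean [0.5688 0.051 ] dir -100.3 y range -0.02 0.122
scene 189.5 mean [0.5687 0.0506] dir 79.5 y range -0.017 0.121
dx -22.9 dy -7.5 dz 0.3 roll 16.2
dx -17.5 dy -4.7 dz 0.3 roll 12.2
dx -11.9 dy -2.4 dz 0.3 roll 8.2
dx -6.1 dy -0.4 dz 0.3 roll 4.2
dx -0.3 dy 1.1 dz 0.3 roll 0.2
dx 5.7 dy 2.3 dz 0.3 roll -3.8
dx 11.7 dy 3.0 dz 0.3 roll -7.8
dx 17.8 dy 3.3 dz 0.3 roll -11.8
```

Strap at about 80°, essentially shut. I'll press gently until the stop shows in the force.

>>> apply_moves(deltas=[{"x": 1,"y": 0,"z": 0,"roll": 0},{"x": 2,"y": 0,"z": 0,"roll": 0},{"x": 3,"y": 0,"z": 0,"roll": 0},{"x": 3,"y": 0,"z": 0,"roll": 0}])

```text
t: 29.25
tcp_pos: [0.5896, 0.0513, 0.0346]
ee_rot: [0.003, 0.086, 0.996, -0.0]
ft_force: [9.2, -0.8, -5.2]
grip_width: -0.0
gripper_force: 4.3
```

>>> apply_moves(deltas=[{"x": -2,"y": 0,"z": 0,"roll": 0},{"x": -10,"y": 0,"z": 0,"roll": 0},{"x": -18,"y": 0,"z": -5,"roll": 0},{"x": -20,"y": 0,"z": -40,"roll": 0},{"x": -20,"y": 0,"z": -90,"roll": 0},{"x": -20,"y": 0,"z": -140,"roll": 0},{"x": -20,"y": 0,"z": -180,"roll": 0},{"x": -20,"y": 0,"z": -200,"roll": 0},{"x": -20,"y": 0,"z": -200,"roll": 0},{"x": -20,"y": 0,"z": -200,"roll": 0}])

```text
t: 30.5
tcp_pos: [0.6062, 0.0483, 0.2318]
ee_rot: [-0.002, 0.086, 0.996, -0.0]
ft_force: [-0.4, -0.7, 0.1]
grip_width: -0.0001
gripper_force: 0.0
```

```bash
cat > chk.py <<'E'
exec(open("strap.py").read().split("plan(*")[0])
c=grab("wrist");m=redmask(c["img"]);cs,h=cv2.findContours(m,cv2.RETR_CCOMP,cv2.CHAIN_APPROX_NONE)
for k,hh in zip(cs,h[0]):
    if cv2.contourArea(k)>60:
        r=cv2.minAreaRect(k);W=cast(c,r[0],.014)[0,:2]
        if abs(W-[.59,.04]).max()<.1: print("hole" if hh[3]>=0 else "red",cv2.contourArea(k),W.round(4))
n=np.array([.592,.043]);th=np.radians(-9.9);Rr=np.array([[np.cos(th),-np.sin(th)],[np.sin(th),np.cos(th)]])
for nm,p in(("hole tongue",(57,28)),("w+",(0,36)),("w-",(0,-36))):print(nm,n+Rr@np.array(p)/1000)
t=grab("top");p=proj(t,[(.598,-.215,.03)])[0].astype(int);g=t["img"][p[1]-12:p[1]+13,p[0]-12:p[0]+13].astype(int).sum(2)
ys,xs=np.nonzero(g<g.mean()-1.6*g.std());print("bolt dark px",len(xs),"world",cast(t,np.c_[xs,ys].mean(0)+p-12,.03)[0])
E
python3 chk.py
```

```text
[0.60620765 0.04827863 0.23177032] 80.18419350252366 30.5 [-0.36625906 -0.65021563  0.1139517 ]
wrist 1570.0 mean [0.5693 0.0519] dir -99.8 y range -0.018 0.122
scene 194.0 mean [0.5677 0.0503] dir -99.6 y range -0.017 0.121
red 3515.5 [0.6168 0.0388]
hole 149.5 [0.651  0.0622]
hole 153.5 [0.6256 0.0806]
hole 159.5 [ 0.6113 -0.0023]
red 1119.0 [0.5523 0.0504]
hole tongue [0.65296525 0.0607831 ]
w+ [0.59818945 0.07846394]
w- [0.58581055 0.00753606]
bolt dark px 40 world [ 0.59466581 -0.2080639   0.03      ]
```

```bash
python3 -c "
from station import *
print(close_job())"
```

```text
the job is handed in; nothing more can be done
None
```

The job is handed in: the bolt stands on the bench about 0.26 m from the nest's centre, the bracket is fully home and the strap is shut against its stop, done in about 31 s; I viewed 13 pictures, three over the limit of 10, and the verdict isn't shown to me.

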